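# Lay the banded carving gouges in their lanes of the tool rest

### The job

Tidy the carving bench: lay the four gouges with a coloured band in the wooden tool rest, each in the lane whose tab has its colour, handle across the middle of both rails and blade pointing to the tab. Set them down, do not drop them: the edges are honed. The two gouges without a band belong to another carver: leave them where they lie.

Things in the scene. Friction and masses are not known exactly. Their poses are not given: they have to be found in the camera images.
- gouge_red_mid (a point): Loose carving gouge, 180 mm long, 90 g: pale wooden handle, octagonal, 22 mm over the flats, red band 28 mm wide near its butt; steel blade up to 17 mm wide. Point: on the handle's axis at the balance point, 65 mm from the butt, 115 mm from the cutting edge, 11 mm above the table at the start (the handle reaches 53 mm ahead of it). x: along it to the blade, level.
- gouge_blue_mid (a point): Loose carving gouge, 180 mm long, 90 g: dark wooden handle, octagonal, 22 mm over the flats, blue band 28 mm wide near its butt; steel blade up to 17 mm wide. Point: on the handle's axis at the balance point, 65 mm from the butt, 115 mm from the cutting edge, 11 mm above the table at the start (the handle reaches 53 mm ahead of it). x: along it to the blade, level.
- gouge_yellow_mid (a point): Loose carving gouge, 180 mm long, 90 g: mid-brown wooden handle, octagonal, 22 mm over the flats, yellow band 28 mm wide near its butt; steel blade up to 17 mm wide. Point: on the handle's axis at the balance point, 65 mm from the butt, 115 mm from the cutting edge, 11 mm above the table at the start (the handle reaches 53 mm ahead of it). x: along it to the blade, level.
- gouge_green_mid (a point): Loose carving gouge, 180 mm long, 90 g: dark wooden handle, octagonal, 22 mm over the flats, green band 28 mm wide near its butt; steel blade up to 17 mm wide. Point: on the handle's axis at the balance point, 65 mm from the butt, 115 mm from the cutting edge, 11 mm above the table at the start (the handle reaches 53 mm ahead of it). x: along it to the blade, level.
- tab_red_top (a point): Red tab, 28 x 44 mm, on the ledge at the head of its lane of the tool rest. Point: middle of its top, 30 mm above the table; z up, x level along the lane, away from it. A gouge lying on both rails of this lane has its point at x = -134, y = 0, z = +11 mm from here, its x along this x. Rails: 10 mm thick, along y, middles at x = -98 and -170 mm, tops level with the tab, 18 mm above the board.
- tab_blue_top (a point): Blue tab, 28 x 44 mm, on the ledge at the head of its lane of the tool rest. Point: middle of its top, 30 mm above the table; z up, x level along the lane, away from it. A gouge lying on both rails of this lane has its point at x = -134, y = 0, z = +11 mm from here, its x along this x. Dowel pegs on the rails, 9 mm thick and 16 mm tall, part the lanes: 47 mm free between pegs.
- tab_yellow_top (a point): Yellow tab, 28 x 44 mm, on the ledge at the head of its lane of the tool rest. Point: middle of its top, 30 mm above the table; z up, x level along the lane, away from it. A gouge lying on both rails of this lane has its point at x = -134, y = 0, z = +11 mm from here, its x along this x. The rest, a 230 x 250 mm plywood board (top 12 mm above the table), does not move.
- tab_green_top (a point): Green tab, 28 x 44 mm, on the ledge at the head of its lane of the tool rest. Point: middle of its top, 30 mm above the table; z up, x level along the lane, away from it. A gouge lying on both rails of this lane has its point at x = -134, y = 0, z = +11 mm from here, its x along this x. The four lanes are parallel, 56 mm apart; which tab marks which lane changes.
- plain_light_mid (a point): Another carver's gouge, shape and size as the others, pale wooden handle WITHOUT a coloured band, lying among them; it stays where it is. Point and axes as for the banded ones. A red marker pen, 130 mm long, 16 mm thick, also lies among the gouges.
- plain_dark_mid (a point): Another carver's gouge, shape and size as the others, dark wooden handle WITHOUT a coloured band, lying among them; it stays where it is. Point and axes as for the banded ones. A red marker pen, 130 mm long, 16 mm thick, also lies among the gouges.

How it is judged:
By the outcome, as a careful person would: the job done as asked, in the order asked, and still so for the second after the job is handed in, with the robot touching nothing.
It also fails if it takes over 106 s, if anything falls off the work surface, if the arm or the gripper's body presses on something with over 40 N, if the wrist force passes 120 N, or if a joint passes its speed limit or range.

### The arm

A 6-joint arm with a two-finger parallel gripper is mounted at the origin on the work surface. World frame = base frame: x ahead of the robot, y to its left, z up, the work surface at z = 0. Lengths are in mm, angles in degrees, forces in N, time in s.
With the tool pointing down it reaches from about 250 to 850 mm from the base axis. Payload 12.5 kg.
Tool frame: the origin (TCP) lies at the very end of the fingers, on their centre line; the grasp point (between the pads) lies 19 mm behind it; z points along the fingers, y is the line along which they close (so a half turn about z gives the same grasp; the last joint's range is limited). The gripper opens to 93 mm and grips with 3 to 60 N. Pads are 15 mm wide; open, the fingers measure 128 mm over their backs; the gripper's body (75 mm by 188 mm) begins 65 mm behind the grasp point.
Start: joints at [-81.853, 20.094, 94.641, -0, 65.266, -4.847], TCP at [123.694, -535.896, 218.633] pointing down, gripper open.
Joint ranges: [-157.81, 157.81], [-45, 120.19], [0.68, 151.7], [-89.99, 269.99], [4.06, 180], [-164.3, 164.3]. Speed limits (degrees/s): [127.2, 127.2, 159.86, 180, 180, 180].

### API

Orientations are given as [roll, pitch, yaw] about the fixed x, y, z axes, in that order (R = Rz(yaw) Ry(pitch) Rx(roll)).
In Python, from cell import bot gives the robot as it stands.
- The arm moves only by the tool apply_moves, never from a script. Its argument "deltas" is a list that holds one entry, the list of rows, each a list of 7 numbers: the shift along the world's x, y, z in cm, then the turn, a rotation vector about the world's x, y, z in degrees, then the finger opening in cm, from 0 to 9.3. A call has 1 to 8 rows; each row is the pose to reach, as a shift and turn from the pose commanded when the call began; what a row does not reach only later rows make up. A row lasts 1/8 s, in which the tool goes at most 62.5 mm and 10.7 degrees, less where a joint would pass 70% of its speed; a pose out of reach is approached as far as the arm can. A call with a gripper value outside its range is refused whole. The fingers move at their own pace and stop on an object; the grip force is fixed at half the most. Time passes only in rows, so rows that repeat a pose let the fingers close. It gives the time, the measured TCP pose, the force, the opening and the grip force at its end, in the units of the state.
- bot.get_obs(): the state, without advancing time (a new reading comes with each control period).
- bot.capture(name): name is "side" or "top"; returns (picture, depth): 384x512x3 uint8, red, green, blue; 384x512 float32, mm along the optical axis (not along the pixel's ray), 0 where there is no reading.
- bot.camera_params(name): a dict with "fx", "fy", "cx", "cy" (pixels), "position" and "rotation" of the camera in the world. Camera axes: x right, y down, z forward; pixel columns grow to the right and rows downward; lengths in mm; the calibration is good to about 2 mm. A picture is of the moment at which its call begins. camera_params takes no time and is no camera call.
- bot.job_done(): hands the job in; it is judged then, once.
The state is a dict: "time_s": time; "joint_pos": joint angles; "qd": joint speeds; "effort": joint torques, N m; "eef_pos": TCP position; "eef_rot": TCP orientation; "wrist_force": force on the tool from outside, world axes, zero at the start; "torque": the same for the moment, N m; "gripper_width": finger opening in mm; "finger_force": force on a finger pad.
Only numpy, scipy, OpenCV 4.12 (cv2) and the standard library are available. Lean on these libraries where they do the work, as an engineer would, in place of code of your own. Each camera call takes 0.05 s, during which the arm holds its last target. There are 200 camera calls.

## Working session

There is one attempt and no reset: what is moved stays moved. The work goes in short steps, Python scripts to look and compute and a tool call to move; the robot and the scene stay as the last step left them, time stands still between calls to the robot, and variables do not carry over. Pictures are saved under pics/ and viewed, at most 14 in all, crops included, and the job is handed in when it is done.

Besides the shell and the picture viewer there is one more tool, called after "Call:" by a JSON object that holds its "op" and its "data". apply_moves: Moves the arm, as the interface text tells. Its arguments: {"type":"object","properties":{"deltas":{"type":"array"}},"required":["deltas"]}

```bash
ls; mkdir -p pics
python3 - <<'E'
from cell import bot
import cv2,numpy as np
for n in("top","side"):
    p,d=bot.capture(n); np.save(f"pics/{n}0.npy",d); cv2.imwrite(f"pics/{n}0.png",p[:,:,::-1])
    print(n,bot.camera_params(n))
cv2.imwrite("pics/top0b.png",cv2.resize(cv2.imread("pics/top0.png"),(800,600),interpolation=cv2.INTER_CUBIC))
o=bot.get_obs();print(o)
E
```

```text
pics
top {'fx': 403.09705299474837, 'fy': 403.09705299474837, 'cx': 259.52784098018566, 'cy': 187.843814270834, 'position': array([ 487.87763642,   18.23459729, 1007.98486894]), 'rotation': array([-176.06581557,    0.75145565,  -90.43472394])}
side {'fx': 396.27226706370243, 'fy': 396.27226706370243, 'cx': 256.1992767635051, 'cy': 183.99424873111795, 'position': array([ 98.91557463, 427.21929873, 736.46858759]), 'rotation': array([-138.37197466,   -0.48220999, -132.66506729])}
{'time_s': 0.1, 'joint_pos': array([-8.18522101e+01,  2.01200381e+01,  9.46725346e+01, -1.13142805e-03,
        6.52669747e+01, -4.84725958e+00]), 'qd': array([-0.06133162, -0.12033392, -0.10756927, -0.11641905,  0.01682507,
       -0.06499467]), 'effort': array([ 1.92825551e-03, -4.98025417e+01, -2.85702592e+01,  7.01203826e-02,
        2.39095115e-02, -3.19149660e-05]), 'eef_pos': array([ 123.65220955, -535.6004227 ,  218.1718256 ]), 'eef_rot': array([-1.79940579e+02, -4.00826512e-03,  1.29955214e+01]), 'wrist_force': array([-0.11677514, -1.24570042, -0.02637919]), 'torque': array([0.00030883, 0.00120249, 0.03405602]), 'finger_force': 0.0, 'gripper_width': 92.99794529776415}
```

View pics/top0b.png

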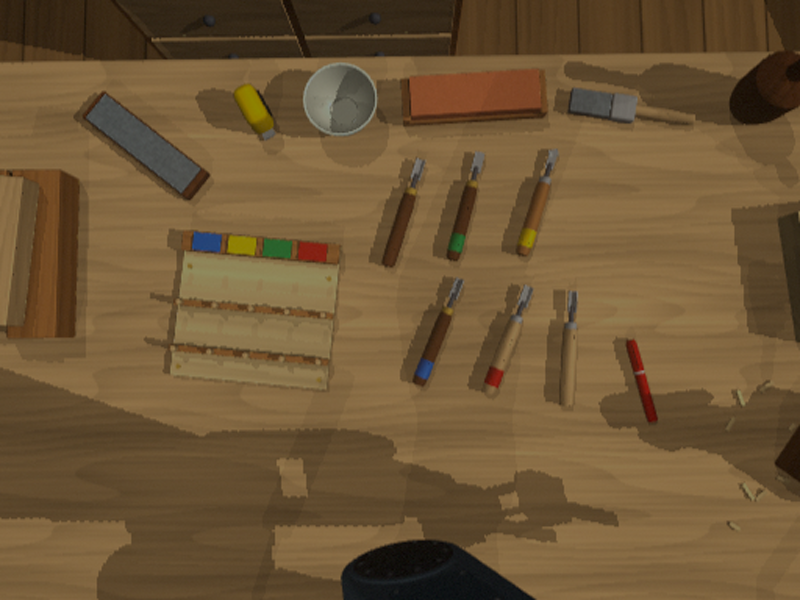

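View pics/side0.png

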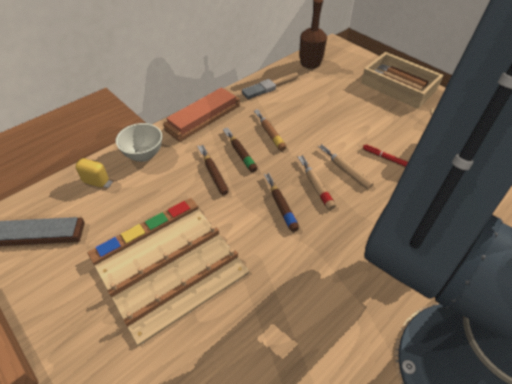

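```bash
cat > h.py <<'E'
import numpy as np,cv2
from cell import bot
from scipy.spatial.transform import Rotation as R
def cam(n):
    c=bot.camera_params(n); return c,R.from_euler('xyz',c['rotation'],degrees=True).as_matrix()
def cloud(n,d):
    c,r=cam(n); v,u=np.mgrid[:384,:512]
    P=np.stack([(u-c['cx'])/c['fx']*d,(v-c['cy'])/c['fy']*d,d],-1)
    return P@r.T+c['position']
def ray(n,u,v,z):   # pixel -> world at height z
    c,r=cam(n); u,v=np.atleast_1d(u),np.atleast_1d(v)
    q=np.stack([(u-c['cx'])/c['fx'],(v-c['cy'])/c['fy'],np.ones(len(u))],-1)@r.T
    return (c['position']+q*((z-c['position'][2])/q[:,2])[:,None])[:,:2]
def proj(n,P):
    c,r=cam(n); q=(np.atleast_2d(P)-c['position'])@r
    return np.stack([c['fx']*q[:,0]/q[:,2]+c['cx'],c['fy']*q[:,1]/q[:,2]+c['cy']],-1)
E
python3 - <<'E'
from h import *
d=np.load("pics/top0.npy"); im=cv2.imread("pics/top0.png"); W=cloud("top",d)
z=W[...,2]; tab=z[270:290,150:240]; print("table z",tab.mean(),tab.std())
m=((z-tab.mean()>6)&(d>0)).astype(np.uint8); m[:, :230]=0; m[:,425:]=0; m[:92]=0; m[275:]=0
n,l,s,c=cv2.connectedComponentsWithStats(m)
hsv=cv2.cvtColor(im,cv2.COLOR_BGR2HSV)
for i in range(1,n):
    if s[i,4]<40: continue
    v,u=np.nonzero(l==i); P=W[v,u]; xy=P[:,:2]; ctr=xy.mean(0)
    w,V=np.linalg.eigh(np.cov(xy.T)); a=V[:,1]*np.sign(V[0,1]); t=(xy-ctr)@a
    print(i,s[i,:5],ctr.round(1),"yaw",np.degrees(np.arctan2(a[1],a[0])).round(1),"t",t.min().round(),t.max().round(),"zmax",np.percentile(P[:,2],90).round(1),"w",np.ptp(((xy-ctr)@V[:,0])).round())
cv2.imwrite("pics/cropA.png",cv2.resize(im[90:270,235:430],(780,600)[:0] or (650,600),interpolation=cv2.INTER_CUBIC))
cv2.imwrite("pics/cropB.png",cv2.resize(im[140:255,95:225],None,fx=5,fy=5,interpolation=cv2.INTER_CUBIC))
E
```

```text
table z 1.5549997399054336 41.16162615136406
1 [330  95  28  69 558] [ 692.4 -176.9] yaw -18.6 t -78.0 102.0 zmax 23.6 w 23.0
2 [286  96  24  71 561] [689.3 -63.7] yaw -15.4 t -81.0 99.0 zmax 23.4 w 22.0
3 [245 101  27  70 562] [679.8  35.1] yaw -17.7 t -81.0 98.0 zmax 23.4 w 22.0
4 [264 177  33  70 560] [488.5 -16.5] yaw -22.5 t -79.0 100.0 zmax 23.0 w 22.0
5 [309 182  33  71 602] [ 476.7 -125.7] yaw -22.5 t -81.0 99.0 zmax 23.2 w 23.0
6 [358 186  12  74 611] [ 459.8 -223. ] yaw -5.1 t -79.0 100.0 zmax 23.2 w 24.0
7 [401 217  20  53 355] [ 419.  -335.3] yaw 14.3 t -65.0 65.0 zmax 18.0 w 17.0
```

View pics/cropA.png

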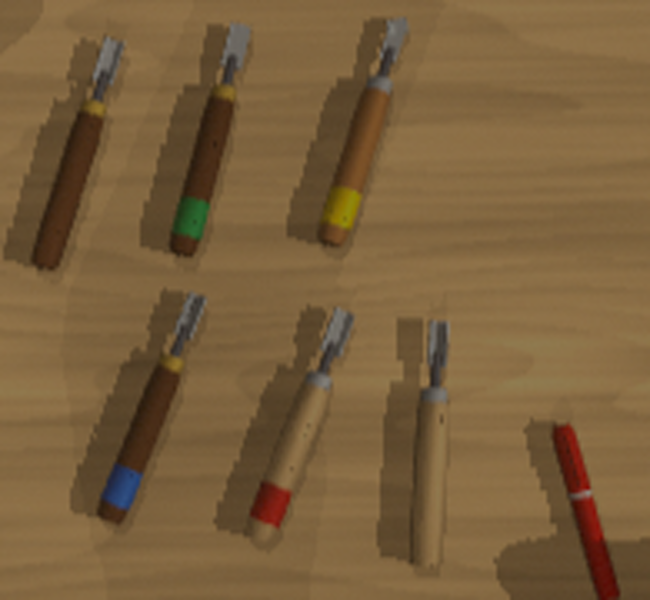

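View pics/cropB.png

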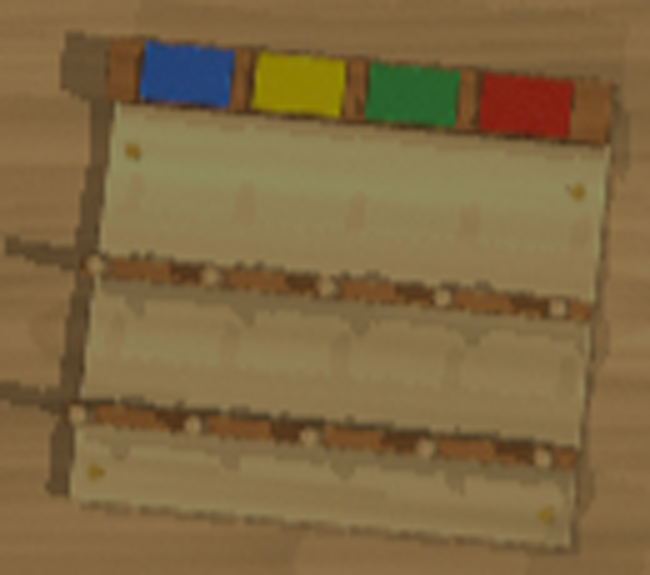

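Run:
```python
from h import *
im=cv2.imread("pics/top0.png"); hsv=cv2.cvtColor(im,cv2.COLOR_BGR2HSV); H,S,V=[hsv[...,k].astype(int) for k in range(3)]
def cols(x0,x1,y0,y1):
    o={}
    for c,f in dict(blue=(H>100)&(H<130),yellow=(H>22)&(H<34)&(S>200),green=(H>45)&(H<85),red=((H<6)|(H>174))&(S>200)).items():
        m=np.zeros(H.shape,np.uint8); m[y0:y1,x0:x1]=(f&(S>140)&(V>70))[y0:y1,x0:x1]
        n,l,s,ce=cv2.connectedComponentsWithStats(m); i=1+np.argmax(s[1:,4]); o[c]=(ce[i],s[i,4])
    return o
t=cols(100,225,140,175); print(t)
order=["blue","yellow","green","red"]
A=np.array([ray("top",*[[q] for q in t[c][0]],30)[0] for c in order])
pg=np.array([(95,264),(211,276),(327,287),(442,298),(558,309),(78,412),(194,424),(310,435),(427,447),(543,457)],float)
pg=(pg+.5)/5-.5+[95,140]
B=ray("top",pg[:,0],pg[:,1],46)
M=np.array([(0,y) for y in(84,28,-28,-84)]+[(x,y) for x in(-98,-170) for y in(112,56,0,-56,-112)],float)
Q=np.vstack([A,B]); mc,qc=M.mean(0),Q.mean(0); U,_,Vt=np.linalg.svd((M-mc).T@(Q-qc)); r=(U@Vt).T
print("rest yaw",np.degrees(np.arctan2(r[1,0],r[0,0])),"resid",(Q-((M-mc)@r.T+qc)).round(1).tolist())
for c,y in zip(order,(84,28,-28,-84)): print(c,"goal",(r@(np.array([-134,y])-mc)+qc).round(1))
d=np.load("pics/top0.npy"); W=cloud("top",d)
print("table",np.median(W[270:290,150:200,2]),np.median(W[170:176,345:355,2]),np.median(W[150:155,110:130,2]),"rest board",np.median(W[170:185,125:200,2]))
for c,b in cols(235,400,90,260).items(): print(c,b,ray("top",[b[0][0]],[b[0][1]],20).round(1))
```

```text
{'blue': (array([131.79775281, 154.62359551]), np.int32(178)), 'yellow': (array([154.39215686, 156.60784314]), np.int32(204)), 'green': (array([177.08      , 158.50285714]), np.int32(175)), 'red': (array([199.6043956 , 160.86263736]), np.int32(182))}
rest yaw -5.7485456135607365 resid [[-0.7, 0.4], [-0.6, 0.4], [-0.2, 0.3], [-0.9, 0.7], [0.4, 0.0], [-0.2, -0.3], [-0.3, -0.4], [-0.5, -0.0], [-0.6, 0.1], [1.2, -0.2], [0.7, -0.3], [0.7, -0.2], [0.2, -0.4], [0.7, -0.1]]
blue goal [507.1 356.7]
yellow goal [501.5 300.9]
green goal [495.9 245.2]
red goal [490.3 189.5]
table -0.14763991151107803 -0.23274407056459268 25.574167503038495 rest board 11.95849140123812
blue (array([271.76119403, 236.04477612]), np.int32(67)) [[438.    1.8]]
yellow (array([337.35106383, 151.75531915]), np.int32(94)) [[ 643.5 -161.9]]
green (array([292.76190476, 155.19047619]), np.int32(63)) [[636. -52.]]
red (array([316.3902439 , 241.31707317]), np.int32(82)) [[ 424.5 -106.5]]
```

Call:
{"op": "apply_moves", "data": {"deltas": [[[35.1,52.5,-11.9,0,0,-35.5,6],[35.1,52.5,-11.9,0,0,-35.5,6],[35.1,52.5,-11.9,0,0,-35.5,6],[35.1,52.5,-11.9,0,0,-35.5,6],[35.1,52.5,-11.9,0,0,-35.5,6],[35.1,52.5,-11.9,0,0,-35.5,6],[35.1,52.5,-11.9,0,0,-35.5,6],[35.1,52.5,-11.9,0,0,-35.5,6]]]}}

```text
time_s: 1.1
eef_pos: [394.3, -130.9, 127.0]
eef_rot: [180.0, -0.0, -22.5]
wrist_force: [0.2, -0.4, 0.1]
gripper_width: 59.8
finger_force: 0.0
```

Call:
{"op": "apply_moves", "data": {"deltas": [[[4,6,-1.3,0,0,0,6],[6.5,9.7,-2.2,0,0,0,6],[7.8,11.7,-2.6,0,0,0,6],[7.8,11.7,-2.6,0,0,0,6],[7.8,11.7,-2.6,0,0,0,6]]]}}

```text
time_s: 1.72
eef_pos: [471.0, -16.2, 101.2]
eef_rot: [180.0, 0.0, -22.5]
wrist_force: [-0.2, 0.4, 0.1]
gripper_width: 59.8
finger_force: 0.0
```

Call:
{"op": "apply_moves", "data": {"deltas": [[[0,0,-4,0,0,0,6],[0,0,-4,0,0,0,6],[0,0,-4,0,0,0,6]]]}}

```text
time_s: 2.1
eef_pos: [471.7, -16.3, 62.2]
eef_rot: [-180.0, -0.0, -22.6]
wrist_force: [-0.2, 0.2, 0.3]
gripper_width: 60.0
finger_force: 0.0
```

Call:
{"op": "apply_moves", "data": {"deltas": [[[0.35,0.53,-3,0,0,0,6],[0.35,0.53,-5,0,0,0,6],[0.35,0.53,-5.8,0,0,0,6],[0.35,0.53,-5.8,0,0,0,6],[0.35,0.53,-5.8,0,0,0,1.8],[0.35,0.53,-5.8,0,0,0,1.8],[0.35,0.53,-5.8,0,0,0,1.8],[0.35,0.53,-5.8,0,0,0,1.8]]]}}

```text
time_s: 3.1
eef_pos: [475.0, -10.4, 3.4]
eef_rot: [-180.0, -0.0, -22.5]
wrist_force: [-0.5, -0.7, 0.7]
gripper_width: 24.2
finger_force: 0.5
```

Call:
{"op": "apply_moves", "data": {"deltas": [[[0,0,0,0,0,0,1],[0,0,0,0,0,0,1],[0,0,0,0,0,0,1],[0,0,2,0,0,0,1],[0,0,5,0,0,0,1],[0,0,8,0,0,0,1],[0,0,10,0,0,0,1],[0,0,10,0,0,0,1]]]}}

```text
time_s: 4.1
eef_pos: [475.6, -10.4, 104.0]
eef_rot: [-180.0, -0.1, -22.5]
wrist_force: [1.0, -0.8, -0.6]
gripper_width: 21.6
finger_force: 30.0
```

Call:
{"op": "apply_moves", "data": {"deltas": [[[0.3,3,0,0,0,2,1],[0.8,8.5,0,0,0,5,1],[1.3,14,0,0,0,8,1],[1.8,20,0,0,0,11,1],[2.3,26,0,0,0,14,1],[2.8,31.5,0,0,0,16.7,1],[3.1,35.5,0,0,0,16.7,1],[3.15,36.7,0,0,0,16.7,1]]]}}

```text
time_s: 5.1
eef_pos: [505.6, 358.3, 101.4]
eef_rot: [179.9, 0.1, -5.7]
wrist_force: [-0.5, -0.1, -0.8]
gripper_width: 21.4
finger_force: 30.0
```

Call:
{"op": "apply_moves", "data": {"deltas": [[[0,0,0,0,0,0,1],[0,0,0,0,0,0,1]]]}}

```text
time_s: 5.35
eef_pos: [506.4, 355.3, 102.8]
eef_rot: [180.0, 0.0, -5.9]
wrist_force: [-0.6, -0.2, -0.3]
gripper_width: 21.7
finger_force: 30.0
```

Call:
{"op": "apply_moves", "data": {"deltas": [[[0,0.1,-3,0,0,0,1],[0,0.1,-5.2,0,0,0,1],[0,0.1,-6.2,0,0,0,1],[0,0.1,-6.2,0,0,0,1],[0,0.1,-6.2,0,0,0,1]]]}}

```text
time_s: 5.98
eef_pos: [507.0, 357.7, 42.2]
eef_rot: [-180.0, -0.1, -5.8]
wrist_force: [-0.7, 0.2, -0.2]
gripper_width: 21.8
finger_force: 30.0
```

Run:
```python
from h import *
p,d=bot.capture("side"); t,e=bot.capture("top")
a=cv2.resize(p[180:350,80:270,::-1],(400,358),interpolation=cv2.INTER_CUBIC)
b=cv2.resize(t[130:260,95:240,::-1],(400,358),interpolation=cv2.INTER_CUBIC)
cv2.imwrite("pics/c1.png",np.hstack([a,b])); o=bot.get_obs(); print(o['eef_pos'],o['wrist_force'])
```

```text
[506.89274824 357.80577025  42.12039406] [-0.21753932 -0.24429766 -0.44188189]
```

View pics/c1.png

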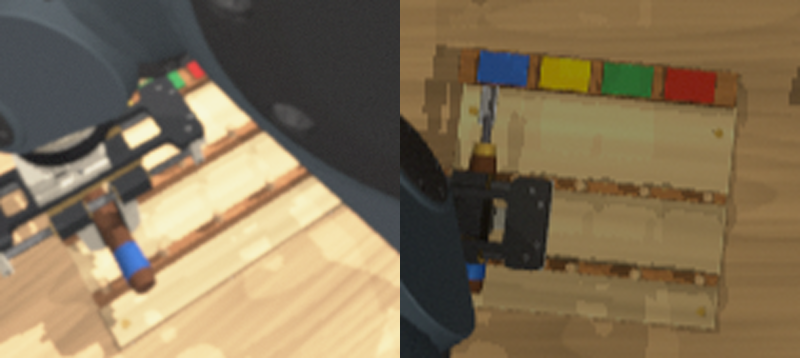

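The gouge is above the blue lane, in the top half at (485, 200), with its blade just short of the blue tab and level. Next I lower it slowly.

Call:
{"op": "apply_moves", "data": {"deltas": [[[0,0,-0.3,0,0,0,1],[0,0,-0.5,0,0,0,1],[0,0,-0.65,0,0,0,1],[0,0,-0.75,0,0,0,1],[0,0,-0.8,0,0,0,1],[0,0,-0.8,0,0,0,1],[0,0,-0.8,0,0,0,1]]]}}

```text
time_s: 6.95
eef_pos: [506.4, 357.6, 33.4]
eef_rot: [180.0, 0.0, -5.8]
wrist_force: [-1.7, -1.5, 2.0]
gripper_width: 21.4
finger_force: 30.0
```

Call:
{"op": "apply_moves", "data": {"deltas": [[[0,0,-0.03,0,0,0,1],[0,0,-0.05,0,0,0,1],[0,0,-0.05,0,0,0,1]]]}}

```text
time_s: 7.32
eef_pos: [506.4, 357.6, 33.3]
eef_rot: [180.0, -0.0, -5.8]
wrist_force: [-3.7, -2.4, 7.3]
gripper_width: 21.3
finger_force: 30.0
```

Call:
{"op": "apply_moves", "data": {"deltas": [[[0,0,0,0,0,0,2.3],[0,0,0,0,0,0,2.6],[0,0,0,0,0,0,3.4],[0,0,0,0,0,0,3.4],[0,0,2,0,0,0,3.4],[0,0,5,0,0,0,3.4],[0,0,8,0,0,0,3.4],[0,0,10,0,0,0,3.4]]]}}

```text
time_s: 8.32
eef_pos: [507.0, 358.0, 135.8]
eef_rot: [-179.9, -0.1, -5.8]
wrist_force: [-0.2, 1.0, 0.5]
gripper_width: 33.8
finger_force: 0.0
```

Call:
{"op": "apply_moves", "data": {"deltas": [[[-0.5,-5,0,0,0,-4,4],[-1,-11,0,0,0,-8,6],[-1.6,-17,0,0,0,-12,6],[-2.2,-23,0,0,0,-16.7,6],[-2.7,-29,-1,0,0,-16.7,6],[-3.3,-35,-2,0,0,-16.7,6],[-3.9,-41,-3,0,0,-16.7,6],[-4.4,-46,-5,0,0,-16.7,6]]]}}

```text
time_s: 9.32
eef_pos: [463.0, -104.8, 84.2]
eef_rot: [-180.0, -0.2, -22.5]
wrist_force: [0.0, 0.5, 0.6]
gripper_width: 60.2
finger_force: 0.0
```

Call:
{"op": "apply_moves", "data": {"deltas": [[[-0.05,-1.7,-2.3,0,0,0,6],[-0.05,-1.7,-2.3,0,0,0,6],[-0.05,-1.7,-2.3,0,0,0,6]]]}}

```text
time_s: 9.7
eef_pos: [462.5, -118.8, 60.9]
eef_rot: [-180.0, -0.1, -22.5]
wrist_force: [0.4, 0.8, 0.1]
gripper_width: 60.2
finger_force: 0.0
```

Call:
{"op": "apply_moves", "data": {"deltas": [[[0,-0.08,-3,0,0,0,6],[0,-0.08,-5,0,0,0,6],[0,-0.08,-5.7,0,0,0,6],[0,-0.08,-5.7,0,0,0,6],[0,-0.08,-5.7,0,0,0,1],[0,-0.08,-5.7,0,0,0,1],[0,-0.08,-5.7,0,0,0,1],[0,-0.08,-5.7,0,0,0,1]]]}}

```text
time_s: 10.7
eef_pos: [462.0, -120.2, 2.9]
eef_rot: [-180.0, -0.0, -22.5]
wrist_force: [-0.0, -1.5, 0.3]
gripper_width: 24.8
finger_force: 0.9
```

Call:
{"op": "apply_moves", "data": {"deltas": [[[0,0,0,0,0,0,1],[0,0,0,0,0,0,1],[0,0,0,0,0,0,1]]]}}

```text
time_s: 11.08
eef_pos: [462.0, -120.2, 2.8]
eef_rot: [180.0, -0.0, -22.5]
wrist_force: [-1.3, -0.8, 3.5]
gripper_width: 21.4
finger_force: 30.0
```

Call:
{"op": "apply_moves", "data": {"deltas": [[[0,0,1.5,0,0,0,1],[0,0,4.5,0,0,0,1],[0.2,1,8,0,0,1,1],[0.6,5,10,0,0,4,1],[1.1,10.5,10,0,0,8,1],[1.6,16.5,10,0,0,12,1],[2.1,22.5,10,0,0,16,1],[2.6,28,10,0,0,16.7,1]]]}}

```text
time_s: 12.08
eef_pos: [487.8, 162.0, 103.7]
eef_rot: [-180.0, -0.0, -5.7]
wrist_force: [0.5, 0.1, -1.2]
gripper_width: 21.4
finger_force: 30.0
```

Call:
{"op": "apply_moves", "data": {"deltas": [[[0.23,2.95,0,0,0,0,1],[0.23,2.95,0,0,0,0,1],[0.23,2.95,-2,0,0,0,1],[0.23,2.95,-4.5,0,0,0,1],[0.23,2.95,-6,0,0,0,1],[0.23,2.95,-6,0,0,0,1],[0.23,2.95,-6,0,0,0,1]]]}}

```text
time_s: 12.95
eef_pos: [490.7, 189.2, 43.5]
eef_rot: [-180.0, -0.0, -5.8]
wrist_force: [0.7, 0.1, -0.6]
gripper_width: 21.9
finger_force: 30.0
```

Call:
{"op": "apply_moves", "data": {"deltas": [[[0,0,-0.3,0,0,0,1],[0,0,-0.55,0,0,0,1],[0,0,-0.75,0,0,0,1],[0,0,-0.85,0,0,0,1],[0,0,-0.93,0,0,0,1],[0,0,-0.98,0,0,0,1],[0,0,-1.0,0,0,0,1],[0,0,-1.0,0,0,0,1]]]}}

```text
time_s: 13.95
eef_pos: [490.3, 189.3, 32.8]
eef_rot: [-180.0, -0.0, -5.8]
wrist_force: [-0.4, -0.0, 1.4]
gripper_width: 21.3
finger_force: 30.0
```

Call:
{"op": "apply_moves", "data": {"deltas": [[[0,0,-0.03,0,0,0,1],[0,0,-0.06,0,0,0,1],[0,0,-0.06,0,0,0,1]]]}}

```text
time_s: 14.32
eef_pos: [490.3, 189.4, 32.8]
eef_rot: [-180.0, -0.0, -5.8]
wrist_force: [-3.9, -1.4, 9.6]
gripper_width: 21.6
finger_force: 30.0
```

Call:
{"op": "apply_moves", "data": {"deltas": [[[0,0,0,0,0,0,2.3],[0,0,0,0,0,0,2.6],[0,0,0,0,0,0,3.4],[0,0,0,0,0,0,3.4],[0,0,2,0,0,0,3.4],[0,0,5,0,0,0,3.4],[0,0,8,0,0,0,3.4],[0,0,8,0,0,0,3.4]]]}}

```text
time_s: 15.32
eef_pos: [491.3, 189.6, 113.8]
eef_rot: [-179.9, -0.2, -5.8]
wrist_force: [-0.7, 0.4, -0.4]
gripper_width: 34.2
finger_force: 0.0
```

Call:
{"op": "apply_moves", "data": {"deltas": [[[3,-4,0,0,0,-3,6],[6.5,-9,0,0,0,-6,6],[10,-13.8,0,0,0,-9.6,6],[13.5,-18.5,0,0,0,-9.6,6],[16.5,-22.5,0,0,0,-9.6,6],[18.3,-24.8,-2,0,0,-9.6,6],[18.3,-24.8,-5,0,0,-9.6,6],[18.3,-24.8,-5,0,0,-9.6,6]]]}}

```text
time_s: 16.32
eef_pos: [671.2, -58.6, 58.5]
eef_rot: [180.0, 0.3, -15.4]
wrist_force: [0.3, 0.5, 0.5]
gripper_width: 59.8
finger_force: 0.0
```

Call:
{"op": "apply_moves", "data": {"deltas": [[[0.1,-0.1,-2,0,0,0,6],[0.1,-0.1,-2,0,0,0,6],[0.1,-0.1,-2,0,0,0,6]]]}}

```text
time_s: 16.7
eef_pos: [674.5, -59.5, 42.7]
eef_rot: [-180.0, -0.0, -15.4]
wrist_force: [-0.1, 1.0, 0.4]
gripper_width: 59.7
finger_force: 0.0
```

Call:
{"op": "apply_moves", "data": {"deltas": [[[0,0,-2,0,0,0,6],[0,0,-3.3,0,0,0,6],[0,0,-3.9,0,0,0,6],[0,0,-3.9,0,0,0,6],[0,0,-3.9,0,0,0,1],[0,0,-3.9,0,0,0,1],[0,0,-3.9,0,0,0,1],[0,0,-3.9,0,0,0,1]]]}}

```text
time_s: 17.7
eef_pos: [674.3, -59.7, 3.3]
eef_rot: [-180.0, -0.0, -15.4]
wrist_force: [-0.6, -0.6, -0.7]
gripper_width: 24.6
finger_force: 0.0
```

Call:
{"op": "apply_moves", "data": {"deltas": [[[0,0,0,0,0,0,1],[0,0,0,0,0,0,1],[0,0,0,0,0,0,1]]]}}

```text
time_s: 18.08
eef_pos: [674.3, -59.7, 3.2]
eef_rot: [180.0, -0.0, -15.4]
wrist_force: [-0.3, -0.8, 2.0]
gripper_width: 21.6
finger_force: 30.0
```

Call:
{"op": "apply_moves", "data": {"deltas": [[[0,0,1.5,0,0,0,1],[0,0,4.5,0,0,0,1],[0,0,8,0,0,0,1],[-1.5,2.5,10,0,0,2,1],[-4,6.8,10,0,0,4,1],[-7,11.9,10,0,0,6,1],[-10,17,10,0,0,8,1],[-13,22.2,10,0,0,9.6,1]]]}}

```text
time_s: 19.08
eef_pos: [543.4, 163.8, 104.2]
eef_rot: [-180.0, -0.1, -5.8]
wrist_force: [1.7, 0.5, -1.9]
gripper_width: 21.4
finger_force: 30.0
```

Call:
{"op": "apply_moves", "data": {"deltas": [[[-3,5.1,0,0,0,0,1],[-4.84,8.3,0,0,0,0,1],[-4.84,8.3,0,0,0,0,1],[-4.84,8.3,-2,0,0,0,1],[-4.84,8.3,-4.5,0,0,0,1],[-4.84,8.3,-6,0,0,0,1],[-4.84,8.3,-6,0,0,0,1],[-4.84,8.3,-6,0,0,0,1]]]}}

```text
time_s: 20.08
eef_pos: [496.5, 245.3, 43.9]
eef_rot: [-180.0, -0.1, -5.8]
wrist_force: [0.4, 0.4, -0.1]
gripper_width: 21.5
finger_force: 30.0
```

Call:
{"op": "apply_moves", "data": {"deltas": [[[0,0,-0.3,0,0,0,1],[0,0,-0.55,0,0,0,1],[0,0,-0.75,0,0,0,1],[0,0,-0.85,0,0,0,1],[0,0,-0.93,0,0,0,1],[0,0,-0.98,0,0,0,1],[0,0,-1.02,0,0,0,1],[0,0,-1.02,0,0,0,1]]]}}

```text
time_s: 21.08
eef_pos: [495.9, 245.4, 33.2]
eef_rot: [-180.0, -0.0, -5.8]
wrist_force: [-1.1, -1.0, 4.3]
gripper_width: 21.1
finger_force: 30.0
```

Call:
{"op": "apply_moves", "data": {"deltas": [[[0,0,-0.03,0,0,0,2.2],[0,0,-0.03,0,0,0,2.4],[0,0,-0.03,0,0,0,3.4],[0,0,-0.03,0,0,0,3.4],[0,0,2,0,0,0,3.4],[0,0,5,0,0,0,3.4],[0,0,8,0,0,0,3.4],[0,0,8,0,0,0,3.4]]]}}

```text
time_s: 22.08
eef_pos: [496.9, 245.8, 114.7]
eef_rot: [-179.9, -0.2, -5.8]
wrist_force: [-0.0, -0.1, -0.5]
gripper_width: 34.4
finger_force: 0.0
```

Call:
{"op": "apply_moves", "data": {"deltas": [[[1.8,-4.2,0,0,0,-3,6],[4.1,-9.4,0,0,0,-6,6],[6.5,-14.9,0,0,0,-9.6,6],[9,-20.4,0,0,0,-12.8,6],[11.4,-25.9,0,0,0,-12.8,6],[13.8,-31.4,0,0,0,-12.8,6],[16,-36.4,0,0,0,-12.8,6],[17.8,-40.4,-1,0,0,-12.8,6]]]}}

```text
time_s: 23.08
eef_pos: [674.3, -160.9, 101.8]
eef_rot: [180.0, 0.0, -18.7]
wrist_force: [-0.1, -0.5, 0.1]
gripper_width: 60.2
finger_force: 0.0
```

Call:
{"op": "apply_moves", "data": {"deltas": [[[0.6,-1.4,-2,0,0,0,6],[0.6,-1.4,-4,0,0,0,6],[0.6,-1.4,-4,0,0,0,6],[0.6,-1.4,-4,0,0,0,6]]]}}

```text
time_s: 23.58
eef_pos: [680.0, -171.8, 63.3]
eef_rot: [-180.0, -0.0, -18.6]
wrist_force: [0.5, -0.8, 0.0]
gripper_width: 60.3
finger_force: 0.0
```

Call:
{"op": "apply_moves", "data": {"deltas": [[[0,-0.1,-3,0,0,0,6],[0,-0.1,-5.2,0,0,0,6],[0,-0.1,-5.95,0,0,0,6],[0,-0.1,-5.95,0,0,0,6],[0,-0.1,-5.95,0,0,0,1],[0,-0.1,-5.95,0,0,0,1],[0,-0.1,-5.95,0,0,0,1],[0,-0.1,-5.95,0,0,0,1]]]}}

```text
time_s: 24.58
eef_pos: [679.9, -173.7, 3.6]
eef_rot: [-180.0, -0.0, -18.6]
wrist_force: [-0.1, -0.7, 0.4]
gripper_width: 24.7
finger_force: 0.0
```

Call:
{"op": "apply_moves", "data": {"deltas": [[[0,0,0,0,0,0,1],[0,0,0,0,0,0,1],[0,0,0,0,0,0,1]]]}}

```text
time_s: 24.95
eef_pos: [679.9, -173.8, 3.5]
eef_rot: [180.0, -0.0, -18.6]
wrist_force: [-0.6, -0.8, 1.3]
gripper_width: 21.7
finger_force: 30.0
```

Call:
{"op": "apply_moves", "data": {"deltas": [[[0,0,1.5,0,0,0,1],[0,0,4.5,0,0,0,1],[0,0,8,0,0,0,1],[-0.9,2.4,10,0,0,2,1],[-2.5,6.6,10,0,0,5,1],[-4.5,12,10,0,0,8,1],[-6.5,17.3,10,0,0,11,1],[-8.5,22.6,10,0,0,12.8,1]]]}}

```text
time_s: 25.95
eef_pos: [594.2, 54.0, 104.4]
eef_rot: [-180.0, -0.1, -5.7]
wrist_force: [0.4, 0.4, -0.7]
gripper_width: 21.8
finger_force: 30.0
```

Call:
{"op": "apply_moves", "data": {"deltas": [[[-2,5.3,0,0,0,0,1],[-4,10.6,0,0,0,0,1],[-6,16,0,0,0,0,1],[-8,21.3,0,0,0,0,1],[-9.1,24.2,0,0,0,0,1],[-9.34,24.85,0,0,0,0,1],[-9.34,24.85,0,0,0,0,1],[-9.34,24.85,0,0,0,0,1]]]}}

```text
time_s: 26.95
eef_pos: [502.0, 299.8, 103.6]
eef_rot: [180.0, -0.0, -5.9]
wrist_force: [0.2, 0.6, -1.1]
gripper_width: 21.4
finger_force: 30.0
```

Call:
{"op": "apply_moves", "data": {"deltas": [[[0,0,-2,0,0,0,1],[0,0,-4.5,0,0,0,1],[0,0,-6,0,0,0,1],[0,0,-6,0,0,0,1],[0,0,-6,0,0,0,1]]]}}

```text
time_s: 27.58
eef_pos: [502.0, 300.8, 44.2]
eef_rot: [-180.0, -0.1, -5.8]
wrist_force: [-0.5, 0.1, -0.1]
gripper_width: 21.7
finger_force: 30.0
```

Call:
{"op": "apply_moves", "data": {"deltas": [[[0,0,-0.3,0,0,0,1],[0,0,-0.55,0,0,0,1],[0,0,-0.75,0,0,0,1],[0,0,-0.85,0,0,0,1],[0,0,-0.93,0,0,0,1],[0,0,-0.98,0,0,0,1],[0,0,-1.02,0,0,0,1],[0,0,-1.02,0,0,0,1]]]}}

```text
time_s: 28.58
eef_pos: [501.5, 300.9, 33.5]
eef_rot: [-180.0, -0.0, -5.8]
wrist_force: [-1.5, -0.6, 4.0]
gripper_width: 21.5
finger_force: 30.0
```

Call:
{"op": "apply_moves", "data": {"deltas": [[[0,0,-0.03,0,0,0,2.2],[0,0,-0.03,0,0,0,2.4],[0,0,-0.03,0,0,0,3.4],[0,0,-0.03,0,0,0,3.4],[0,0,2,0,0,0,3.4],[0,0,5,0,0,0,3.4],[0,0,10,0,0,0,3.4],[0,0,14,0,0,0,3.4]]]}}

```text
time_s: 29.58
eef_pos: [501.6, 300.9, 175.0]
eef_rot: [-180.0, -0.0, -5.8]
wrist_force: [-0.0, 0.2, -1.0]
gripper_width: 34.0
finger_force: 0.0
```

Call:
{"op": "apply_moves", "data": {"deltas": [[[-2,-6,0,0,0,0,3.4],[-4,-12,0,0,0,0,3.4],[-6,-18,0,0,0,0,3.4],[-8,-24,0,0,0,0,3.4],[-10,-30,0,0,0,0,3.4],[-12,-35,0,0,0,0,3.4],[-13,-40,0,0,0,0,3.4],[-13,-42,0,0,0,0,3.4]]]}}

```text
time_s: 30.58
eef_pos: [370.8, -121.2, 173.4]
eef_rot: [180.0, -0.0, -6.0]
wrist_force: [0.6, 0.1, 0.4]
gripper_width: 33.7
finger_force: 0.0
```

Call:
{"op": "apply_moves", "data": {"deltas": [[[-4,-5,0,0,0,0,3.4],[-6,-11,0,0,0,0,3.4],[-8,-16,0,0,0,0,3.4],[-8,-20,0,0,0,0,3.4],[-8,-20,0,0,0,0,3.4],[-8,-20,0,0,0,0,3.4]]]}}

```text
time_s: 31.32
eef_pos: [291.3, -318.4, 173.0]
eef_rot: [-180.0, 0.0, -5.8]
wrist_force: [0.0, 0.4, -0.3]
gripper_width: 33.9
finger_force: 0.0
```

Run:
```python
from h import *
t,e=bot.capture("top"); p,_=bot.capture("side")
b=cv2.resize(t[130:270,95:245,::-1],(600,560),interpolation=cv2.INTER_CUBIC)
cv2.imwrite("pics/end.png",b); cv2.imwrite("pics/endside.png",cv2.resize(p[60:350,60:400,::-1],(680,580)))
cv2.imwrite("pics/top1.png",t[:,:,::-1]); W=cloud("top",e); o=bot.get_obs(); print(o['time_s'],o['eef_pos'])
a=np.radians(-5.75); x=np.array([np.cos(a),np.sin(a)]); y=np.array([-x[1],x[0]])
for c,g in dict(blue=(507.1,356.7),yellow=(501.5,300.9),green=(495.9,245.2),red=(490.3,189.5)).items():
    q=W[...,:2]-g; X=q@x; Y=q@y; m=(abs(Y)<20)&(X>-75)&(X<120)&(W[...,2]>36)&(e>0)
    m&=~((abs(Y)>17)); P=np.stack([X[m],Y[m]],-1); w,V=np.linalg.eigh(np.cov(P.T)); v=V[:,1]*np.sign(V[0,1])
    print(c,"x range",P[:,0].min().round(1),P[:,0].max().round(1),"y",P[:,1].mean().round(1),"dyaw",np.degrees(np.arctan2(v[1],v[0])).round(1),"top z",np.percentile(W[m][:,2],90).round(1))
```

```text
31.425 [ 291.55848628 -318.15444187  173.17438041]
blue x range -65.1 113.6 y -1.0 dyaw 0.9 top z 52.9
yellow x range -64.5 116.2 y -1.6 dyaw 0.8 top z 52.8
green x range -64.8 114.1 y -1.0 dyaw 0.5 top z 52.7
red x range -64.8 114.5 y -0.9 dyaw 0.6 top z 52.9
```

View pics/end.png

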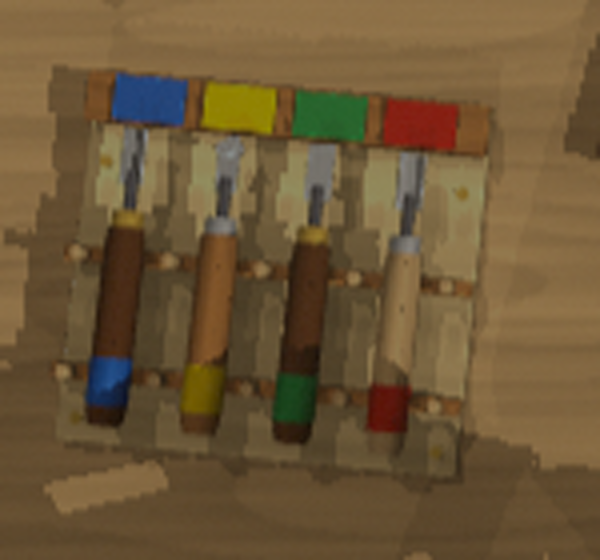

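View pics/endside.png

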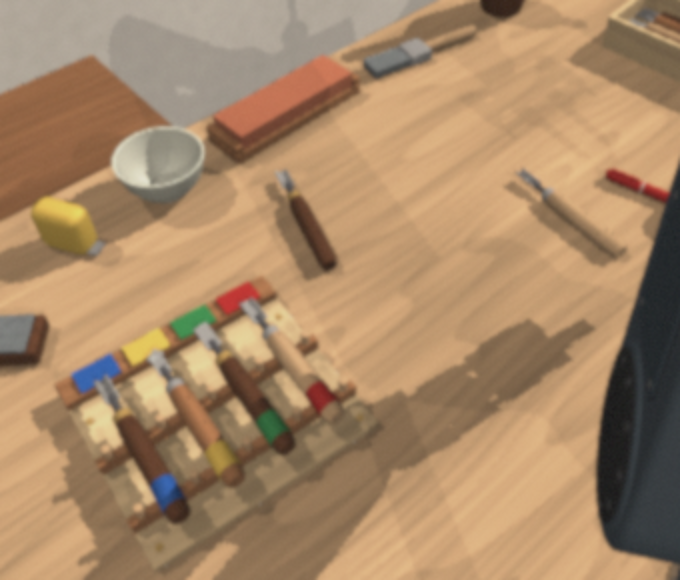

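All four gouges lie level across both rails. Each is in the lane of its colour, with its blade pointing at the tab (tips at rows 130–150, butts at 415–445 in the top crop). The two plain gouges have not moved and the arm is clear, so I hand the job in.

```bash
python3 -c "
from cell import bot
print(bot.job_done())"
```

```text
the job is handed in; nothing more can be done
None
```

All four banded gouges were set down in their colour lanes, within 2 mm and 1° of the target, the two plain gouges stayed where they lay, and the job was handed in at about 31 s.

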